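# Lock the filter holder into the filtration stand

### The arm

A 6-joint arm with a two-finger parallel gripper is mounted at the origin on a cart in front of the work surface, level with it; the furniture and walls round the work are solid. World frame = base frame: x ahead of the robot, y to its left, z up, the work surface at z = 0. Lengths are in m, angles in rad, forces in N, time in s.
With the tool pointing down it reaches from about 0.375 to 0.975 m from the base axis. Payload 3.8 kg.
Tool frame: the origin (TCP) lies at the very end of the fingers, on their centre line; the grasp point (between the pads) lies 19 mm behind it; z points along the fingers, y is the line along which they close (so a half turn about z gives the same grasp; the last joint's range is limited). The gripper opens to 85 mm and grips with 20 to 120 N. Pads are 22 mm wide; open, the fingers measure 114 mm over their backs; the gripper's body (76 mm by 85 mm) begins 54 mm behind the grasp point. The pads swing forward as they close: fully open they stand 13 mm farther back than shut.
Start: joints at [-1.19, 0.264, 1.604, -0, 1.274, -0.037], TCP at [0.274, -0.617, 0.231] pointing down, gripper open.
Joint ranges: [-2.63, 2.63], [-0.94, 2.18], [0.31, 2.57], [-1.31, 4.45], [0, 2.66], [-2.55, 2.55]. Speed limits (rad/s): [2.57, 2.57, 3.14, 3.14, 3.14, 3.14].

### API

Orientations are given as a rotation vector (axis times angle).
In Python, from workcell import read_state, read_camera, calibration, finish_job gives the robot as it stands.
- The arm moves only by the tool step_arm, never from a script. Its argument "commands" is a list of rows, each an object of numbers: "fingers": the gripper's target within -1 to 1 (shut at 1, half-way at 0, fully open at -1); "dx", "dy", "dz": the shift along the tool's x, y, z in m; "roll": the turn about the tool's z in degrees. In form: [{"fingers": .., "dx": .., "dy": .., "dz": .., "roll": ..}, ...]. A call has 1 to 8 rows; each row is the pose to reach, as a shift and turn from the pose commanded when the call began, along the tool's axes at that moment; what a row does not reach only later rows make up. A row lasts 1/8 s, in which the tool goes at most 62.5 mm and 10.7 degrees, less where a joint would pass 70% of its speed; a pose out of reach is approached as far as the arm can. A call with a gripper value outside its range is refused whole. The fingers move at their own pace and stop on an object; "squeeze" is the grip in N (left out, the last holds). Time passes only in rows, so rows that repeat a pose let the fingers close. It gives the time, the measured TCP pose, the force, the opening and the grip force at its end, in the units of the state.
- read_state(): the state, without advancing time (a new reading comes with each control period).
- read_camera(name): name is "side" or "top"; returns (picture, depth): 400x640x3 uint8, blue, green, red; 400x640 float32, m along the optical axis (not along the pixel's ray), 0 where there is no reading.
- calibration(name): a dict with "intrinsics" (3x3 intrinsics, pixels), "k1" (the pictures are not rectified: a ray, as slopes to the right and down, at radius r is drawn at 1 + k1 r^2 times it, then the intrinsics apply), "world_to_cam" (4x4, takes a point from world to camera coordinates). Camera axes: x right, y up, looking along -z (the intrinsics and any distortion apply to the point x, -y, -z); pixel columns grow to the right and rows downward; lengths in m; the calibration is good to about 2 mm. A picture is of the moment at which its call begins. calibration takes no time and is no camera call.
- finish_job(): hands the job in; it is judged then, once.
The state is a dict: "time": time; "q": joint angles; "joint_vel": joint speeds; "joint_torque": joint torques, N m; "tool_pos": TCP position; "tcp_rot": TCP orientation; "wrist_force": force on the tool from outside, world axes, zero at the start; "torque": the same for the moment, N m; "width": opening from 0.0 (shut) to 1.0 (fully open); "grip_force": force on a finger pad.
Only numpy, scipy, OpenCV 4.12 (cv2) and the standard library are available. Lean on these libraries where they do the work, as an engineer would, in place of code of your own. Each camera call takes 0.05 s, during which the arm holds its last target. There are 200 camera calls.

### The job

Set the perforated screen flat in the recess of the handled filter holder while the holder stands on the bench. Then bring the holder up under the head of the filtration stand, feel for where its three lugs pass the gaps, push it up gently against the sprung seal and turn it anticlockwise (seen from above) to the end stop, let it settle into the pockets and let go, so that it hangs locked and level with the screen inside and its handle towards the front of the stand. Do not force it, and leave the beaker under the head and the other things on the bench where they are.

Things in the scene. Friction and masses are not known exactly. Their poses are not given: they have to be found in the camera images.
- mouth (a point): Centre of the flat underside of the stand's head, 165 mm above the bench: a steel bayonet ring 91 mm across under a cap and a clear reservoir 76 mm across, up to 323 mm high. z up, -x = front of the stand. The opening is 63 mm across; inside it are three ledges with three gaps between them, 120 degrees apart.
- gap_nominal (a point): Nominal centre of one gap (direction 130 degrees in the mouth's frame): the handle's lug passes up here, so the handle then points this way. The ring can be clamped up to 26 degrees off nominal either way, NOT measured: find the gap by feel (a small rib on the ring outside stands over each gap). Play of a lug in its gap 6 degrees each way. Lugs that miss butt with the rim 8 mm above the mouth.
- pocket_nominal (a point): Nominal pocket for the handle's lug, 50 degrees anticlockwise from the gap seen from above; it shifts with the ring. From the gap: ledge 6.5 mm thick, then pocket with its floor 4 mm above the mouth, then an end stop 4 degrees past the pocket's centre. Lugs clear the ledge when the rim is lifted 21 mm or more above the mouth; in the pocket the rim is at 18 mm.
- seal_face (a point): Face of the sprung rubber seal inside the head, on its axis, 15.5 mm above the mouth. It meets the rim there and presses down with 1 N, 0.3 N more per mm; it bottoms hard when the rim is 25.5 mm above the mouth.
- stand: The whole stand (base, column, head with bayonet ring and seal, reservoir), fixed to the bench. Base plate 10 mm thick, from 68 mm in front of the axis to 108 mm behind, 130 mm wide; column 16 mm thick, 85 mm behind the axis. Origin on the bench below the centre of the mouth, axes as at the mouth.
- holder_grip (a point): Middle of the black handle of the filter holder, where to grip it: a flat-sided bar 20 mm wide, 24 mm high, 96 mm long, 110 mm from the cup's axis, 24 mm above the holder's foot; a small rubber foot under its far end (146 mm from the axis) keeps the holder level on the bench. Axes of the holder: the handle runs along -x from the cup, z up.
- holder_rim (a point): Centre of the rim of the filter holder's steel cup, 44 mm above its foot. Cup 53 mm outside; recess 47 mm across, 10 mm deep; three lugs 12 mm wide, 6 mm high, reaching 36.5 mm from the axis, their tops 8 mm and undersides 14 mm below the rim, one over the handle, the others 120 degrees from it. Locked: the rim is 18 mm above the mouth's underside, on its axis to within 4 mm.
- holder: The filter holder (cup, lugs, handle) as a whole, about 0.14 kg; origin at the centre of its foot, axes as at the grip.
- screen_pin (a point): Perforated steel screen: disc 39 mm across, 5 mm thick, with an upright centre pin 10 mm across whose top is 30 mm above the disc's underside. This point is on the pin, 18 mm above the underside. Seated in the holder, the pin stands 20 mm above the rim.
- beaker: Small glass beaker, 62 mm across and 60 mm high, standing on the stand's base under the head (rim about 70 mm above the bench).
- tweezers: Steel tweezers, 117 mm long, lying on the bench before the stand.
- petri: Petri dish, 65 mm across, 16 mm high, on the bench to the right.
- dropper_bottle: Amber dropper bottle, 35 mm across, 98 mm high, left of the sink at the back.
- marker: Marker pen, 122 mm long, lying on the bench right of the stand.
Things that resemble listed ones, but are neither listed nor needed, are in the scene too. Leave any purple look-alike of the beaker alone.

How it is judged:
By the outcome, as a careful person would: the job done as asked, in the order asked, and still so for the second after the job is handed in, with the robot touching nothing.
It also fails if it takes over 72 s, if anything falls off the work surface, if the arm or the gripper's body presses on something with over 40 N, if the wrist force passes 120 N, or if a joint passes its speed limit or range.

## Working session

There is one attempt and no reset: what is moved stays moved. The work goes in short steps, Python scripts to look and compute and a tool call to move; the robot and the scene stay as the last step left them, time stands still between calls to the robot, and variables do not carry over. Pictures are saved under pics/ and viewed, at most 10 in all, crops included, and the job is handed in when it is done.

Besides the shell and the picture viewer there is one more tool, called after "Request:" as name(argument=value, ...), one argument or row to a line, values as JSON. step_arm: Moves the arm, as the interface text tells. Its arguments: {"type":"object","properties":{"commands":{"type":"array","items":{"type":"object","properties":{"fingers":{"type":"number"},"dx":{"type":"number"},"dy":{"type":"number"},"dz":{"type":"number"},"roll":{"type":"number"}}}},"squeeze":{"type":"number"}},"required":["commands"]}

```bash
mkdir -p pics; ls
python3 - <<'E'
from workcell import *
import cv2,numpy as np
for n in("side","top"):
    p,d=read_camera(n); cv2.imwrite(f"pics/{n}0.png",p); np.savez(f"{n}0.npz",p=p,d=d)
    c=calibration(n); print(n,c["intrinsics"],c["k1"],np.round(c["world_to_cam"],3))
s=read_state(); print({k:np.round(v,3) for k,v in s.items()})
E
```

```text
pics
side [[409.27780122   0.         322.65909616]
 [  0.         409.27780122 191.47931225]
 [  0.           0.           1.        ]] -0.048340000685796365 [[ 0.964 -0.265 -0.026 -0.594]
 [ 0.125  0.364  0.923 -0.115]
 [-0.235 -0.893  0.384 -1.409]
 [ 0.     0.     0.     1.   ]]
top [[400.47806714   0.         325.76840934]
 [  0.         400.47806714 197.23401134]
 [  0.           0.           1.        ]] -0.09888542996414704 [[-0.202 -0.979 -0.01  -0.077]
 [ 0.872 -0.185  0.452 -0.591]
 [-0.445  0.082  0.892 -1.456]
 [ 0.     0.     0.     1.   ]]
{'time': np.float64(0.1), 'q': array([-1.19 ,  0.265,  1.605, -0.   ,  1.274, -0.037]), 'joint_vel': array([-0.001, -0.002, -0.003,  0.001, -0.002, -0.001]), 'joint_torque': array([ 0.0000e+00, -5.1671e+01, -3.6859e+01, -0.0000e+00,  6.0000e-03,
       -0.0000e+00]), 'tool_pos': array([ 0.274, -0.616,  0.23 ]), 'tcp_rot': array([-3.071e+00, -6.510e-01,  1.000e-03]), 'wrist_force': array([ 0.199, -0.297, -0.241]), 'torque': array([-0.012, -0.007,  0.012]), 'grip_force': np.float64(0.0), 'width': np.float64(0.999)}
```

View pics/side0.png

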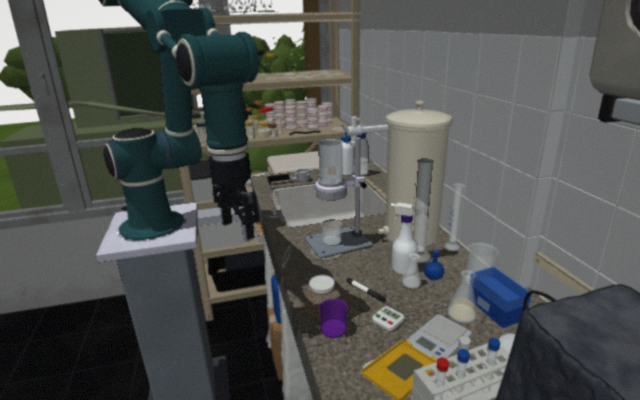

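View pics/top0.png

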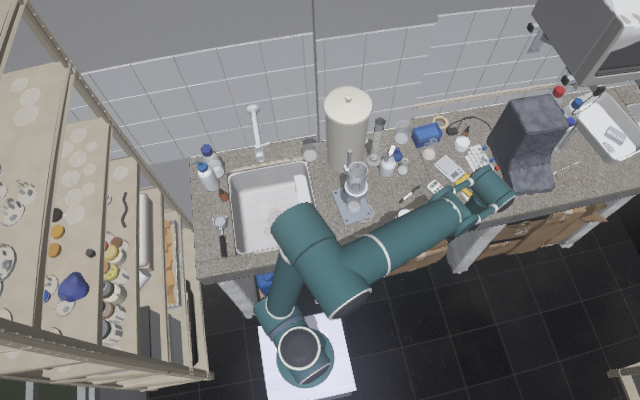

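```bash
cat > h.py <<'E'
from workcell import *
import cv2,numpy as np
def ray(n,uv):
    c=calibration(n);K=c["intrinsics"];W=c["world_to_cam"]
    a=cv2.undistortPoints(np.array([[uv]],float),K,np.array([c["k1"],0,0,0,0.]))[0,0]
    # cv2 model: x*(1+k1 r^2)
    R=W[:3,:3];return -R.T@W[:3,3], R.T@np.array([a[0],-a[1],-1.])
def onz(n,uv,z):
    o,d=ray(n,uv);return o+d*(z-o[2])/d[2]
def dep(n,uv,D):
    o,d=ray(n,uv);return o+d*D
def pix(n,P):
    c=calibration(n);q=(c["world_to_cam"]@np.r_[P,1])[:3]*[1,-1,-1]
    return cv2.projectPoints(q.reshape(1,1,3),np.zeros(3),np.zeros(3),c["intrinsics"],np.array([c["k1"],0,0,0,0.]))[0][0,0]
def two(a,b):  # midpoint of rays: a on side, b on top
    o,d=ray("side",a);p,e=ray("top",b)
    t=np.linalg.lstsq(np.c_[d,-e],p-o,rcond=None)[0];A=o+d*t[0];B=p+e*t[1];return (A+B)/2,np.linalg.norm(A-B)
E
python3 - <<'E'
from h import *
s=cv2.imread("pics/side0.png");t=cv2.imread("pics/top0.png")
a=cv2.resize(s[120:255,250:400],None,fx=4,fy=4,interpolation=cv2.INTER_CUBIC)
cv2.imwrite("pics/a.png",a)
b=cv2.resize(t[140:265,190:450],None,fx=3,fy=3,interpolation=cv2.INTER_CUBIC)
cv2.imwrite("pics/b.png",b)
E
```

```text
(no output)
```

View pics/a.png

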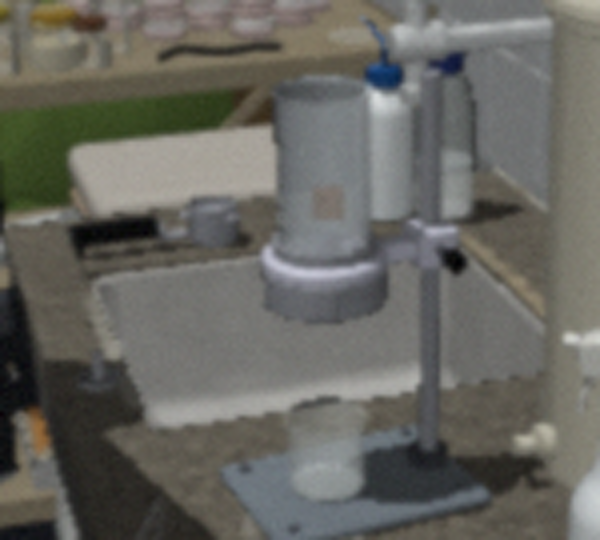

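View pics/b.png

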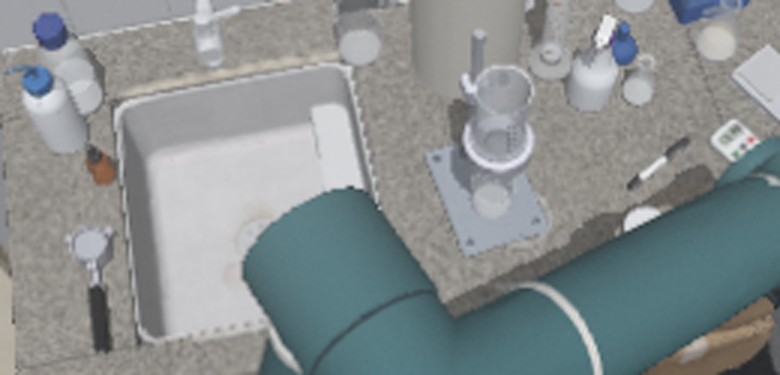

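Run:
```python
from h import *
T=lambda x,y:(190+x/3-1/3,140+y/3-1/3); S=lambda x,y:(250+x/4-.4,120+y/4-.4)
pr=lambda *a:print(*[np.round(x,4) if not isinstance(x,str) else x for x in a])
pr("cup rim top",onz("top",T(91,246),.044),"side",onz("side",S(212,203),.044),two(S(212,203),T(91,246))[0])
pr("handle near cup/far (z .036)",onz("top",T(94.5,288),.036),onz("top",T(102,350),.036))
pr("handle side far top",onz("side",S(71,228),.036))
pr("screen disc",onz("side",S(97,383),.003),"pin top",onz("side",S(97,353),.03))
for c in [(427,155),(470,255),(550,232)]: pr("base",onz("top",T(*c),.01))
for c in [(221,468),(488,493),(275,541)]: pr("base side",onz("side",S(*c),.01))
# ring bottom rim ellipse: side extreme left/right bottom
for c in [(262,300),(387,300),(322,320)]: pr("ring bot side",onz("side",S(*c),.165))
pr("ringtop",onz("top",T(498,142),.19))
for c in [(433,158),(538,220),(472,242)]: pr("holes top",onz("top",T(*c),.01))
for c in [(245,467),(292,528),(408,432)]: pr("holes side",onz("side",S(*c),.01))
pr("beaker bot",onz("top",T(490,205),.012),onz("side",S(327,484),.012))
pr("dropper",onz("top",T(104,180),.0))
pr("tweezers side",onz("side",S(160,500),.004),onz("side",S(140,535),.004))
```

```text
cup rim top [0.591  0.2495 0.044 ] side [0.5966 0.2493 0.044 ] [0.5944 0.2499 0.0427]
handle near cup/far (z .036) [0.5308 0.2518 0.036 ] [0.4393 0.25   0.036 ]
handle side far top [0.4433 0.2448 0.036 ]
screen disc [ 0.4188 -0.067   0.003 ] pin top [ 0.4214 -0.0629  0.03  ]
base [ 0.6511 -0.2414  0.01  ]
base [ 0.4835 -0.2672  0.01  ]
base [ 0.4944 -0.3861  0.01  ]
base side [ 0.4858 -0.2647  0.01  ]
base side [ 0.6696 -0.3657  0.01  ]
base side [ 0.4984 -0.383   0.01  ]
ring bot side [ 0.5143 -0.3038  0.165 ]
ring bot side [ 0.6005 -0.3332  0.165 ]
ring bot side [ 0.5456 -0.3527  0.165 ]
ringtop [ 0.5581 -0.3153  0.19  ]
holes top [ 0.6444 -0.2489  0.01  ]
holes top [ 0.5161 -0.3741  0.01  ]
holes top [ 0.5023 -0.2745  0.01  ]
holes side [ 0.5042 -0.269   0.01  ]
holes side [ 0.5149 -0.3693  0.01  ]
holes side [ 0.6447 -0.2531  0.01  ]
beaker bot [ 0.5524 -0.3124  0.012 ] [ 0.5568 -0.3181  0.012 ]
dropper [0.7143 0.2305 0.    ]
tweezers side [ 0.432  -0.2889  0.004 ] [ 0.408 -0.335  0.004]
```

Request:
step_arm(
  commands=[
    {"dx": 0.355, "dy": -0.443, "dz": 0.05, "roll": 24, "fingers": -0.2},
    {"dx": 0.355, "dy": -0.443, "dz": 0.05, "roll": 24, "fingers": -0.2},
    {"dx": 0.355, "dy": -0.443, "dz": 0.05, "roll": 24, "fingers": -0.2},
    {"dx": 0.355, "dy": -0.443, "dz": 0.05, "roll": 24, "fingers": -0.2},
    {"dx": 0.355, "dy": -0.443, "dz": 0.05, "roll": 24, "fingers": -0.2},
    {"dx": 0.355, "dy": -0.443, "dz": 0.05, "roll": 24, "fingers": -0.2},
    {"dx": 0.355, "dy": -0.443, "dz": 0.05, "roll": 24, "fingers": -0.2},
    {"dx": 0.355, "dy": -0.443, "dz": 0.05, "roll": 24, "fingers": -0.2},
  ],
  squeeze=40,
)

```text
time: 1.1
tool_pos: [0.4008, -0.1334, 0.1871]
tcp_rot: [3.142, -0.003, 0.001]
wrist_force: [1.9, -0.2, -0.8]
width: 0.601
grip_force: 0.0
```

Request:
step_arm(
  commands=[
    {"dx": 0.02, "dy": -0.068, "dz": 0.06},
    {"dx": 0.02, "dy": -0.068, "dz": 0.11},
    {"dx": 0.02, "dy": -0.068, "dz": 0.11},
  ],
)

```text
invalid input
```

Run:
```python
from h import *
s,d=read_camera("side");t,d2=read_camera("top")
a=cv2.resize(s[165:240,235:335],None,fx=5,fy=5,interpolation=cv2.INTER_CUBIC)
b=cv2.resize(t[190:265,280:360],None,fx=5,fy=5,interpolation=cv2.INTER_CUBIC)[:,:300]
cv2.imwrite("pics/c.png",np.hstack([a,b])); st=read_state();print(st["tool_pos"],pix("side",st["tool_pos"]),pix("top",[.419,-.066,.03]))
```

```text
[ 0.40080917 -0.12968271  0.18631214] [267.31606368 172.90985744] [301.69250883 246.53540278]
```

View pics/c.png

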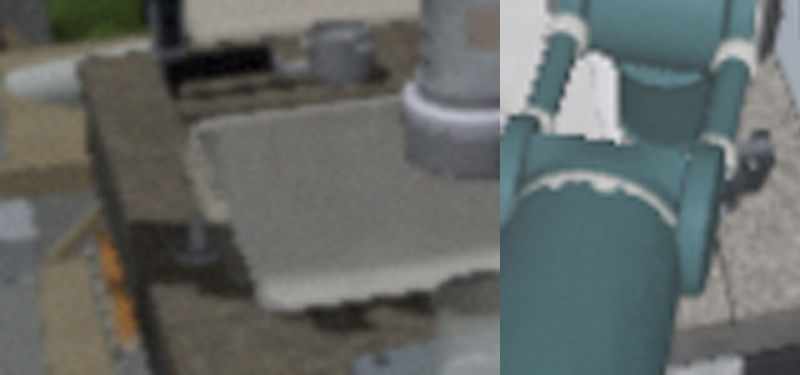

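Request:
step_arm(
  commands=[
    {"dx": 0.02, "dy": -0.066, "dz": 0.06, "roll": 0, "fingers": -0.2},
    {"dx": 0.02, "dy": -0.066, "dz": 0.11, "roll": 0, "fingers": -0.2},
    {"dx": 0.02, "dy": -0.066, "dz": 0.11, "roll": 0, "fingers": -0.2},
    {"dx": 0.02, "dy": -0.066, "dz": 0.11, "roll": 0, "fingers": -0.2},
  ],
)

```text
time: 1.7
tool_pos: [0.4206, -0.07, 0.0774]
tcp_rot: [3.141, -0.002, -0.002]
wrist_force: [0.1, -0.9, 0.2]
width: 0.599
grip_force: 0.0
```

Run:
```python
from h import *
s,d=read_camera("side")
a=cv2.resize(s[165:240,225:325],None,fx=8,fy=8,interpolation=cv2.INTER_CUBIC)
cv2.imwrite("pics/d.png",a); st=read_state();print(st["tool_pos"],pix("side",st["tool_pos"]))
for uv in [(274,215.5),(274.,216.2)]: print(onz("side",uv,.003))
print(onz("side",(274,208),.03))
```

```text
[ 0.42193987 -0.07044504  0.07866399] [273.33750341 195.93942683]
[ 0.41910325 -0.0684163   0.003     ]
[ 0.41820316 -0.07404217  0.003     ]
[ 0.42172318 -0.06427745  0.03      ]
```

View pics/d.png

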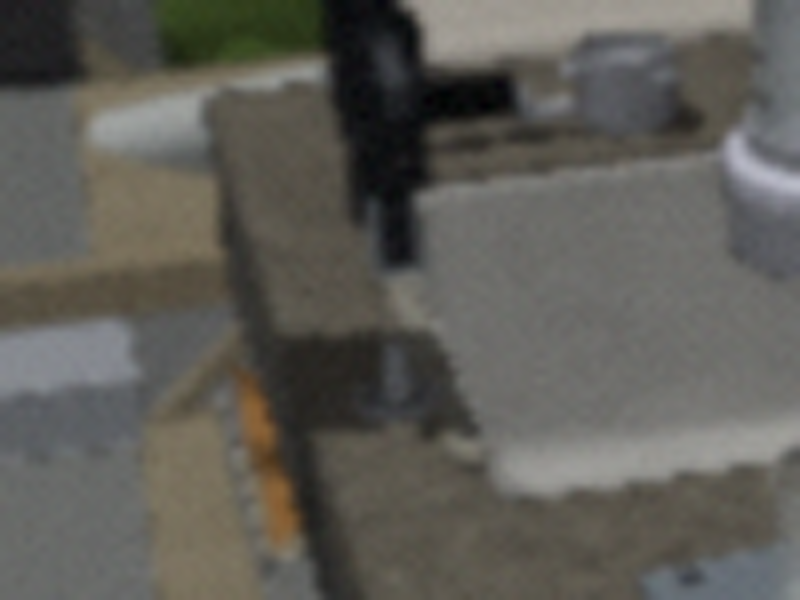

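Request:
step_arm(
  commands=[
    {"dx": 0, "dy": -0.002, "dz": 0.04, "roll": 0, "fingers": -0.2},
    {"dx": 0, "dy": -0.002, "dz": 0.067, "roll": 0, "fingers": -0.2},
    {"dx": 0, "dy": -0.002, "dz": 0.067, "roll": 0, "fingers": -0.2},
    {"dx": 0, "dy": -0.002, "dz": 0.067, "roll": 0, "fingers": 1},
    {"dx": 0, "dy": -0.002, "dz": 0.067, "roll": 0, "fingers": 1},
    {"dx": 0, "dy": -0.002, "dz": 0.067, "roll": 0, "fingers": 1},
    {"dx": 0, "dy": -0.002, "dz": 0.067, "roll": 0, "fingers": 1},
    {"dx": 0, "dy": -0.002, "dz": 0.067, "roll": 0, "fingers": 1},
  ],
)

```text
time: 2.75
tool_pos: [0.4227, -0.0679, 0.0123]
tcp_rot: [3.141, -0.001, 0.005]
wrist_force: [-1.5, -1.2, 7.1]
width: 0.086
grip_force: 39.1
```

Request:
step_arm(
  commands=[
    {"dx": 0, "dy": 0, "dz": -0.05, "roll": 0, "fingers": 1},
    {"dx": 0, "dy": 0, "dz": -0.11, "roll": 0, "fingers": 1},
    {"dx": 0.05, "dy": -0.05, "dz": -0.12, "roll": 0, "fingers": 1},
    {"dx": 0.08, "dy": -0.1, "dz": -0.12, "roll": 0, "fingers": 1},
    {"dx": 0.1, "dy": -0.15, "dz": -0.12, "roll": 0, "fingers": 1},
    {"dx": 0.12, "dy": -0.2, "dz": -0.12, "roll": 0, "fingers": 1},
    {"dx": 0.12, "dy": -0.25, "dz": -0.12, "roll": 0, "fingers": 1},
    {"dx": 0.12, "dy": -0.25, "dz": -0.12, "roll": 0, "fingers": 1},
  ],
)

```text
time: 3.75
tool_pos: [0.5414, 0.1858, 0.131]
tcp_rot: [-3.141, -0.006, -0.002]
wrist_force: [-0.6, -0.2, -0.3]
width: 0.085
grip_force: 39.2
```

Run:
```python
from h import *
s,d=read_camera("side");t,_=read_camera("top");st=read_state();P=st["tool_pos"];u=pix("side",P);v=pix("top",P)
print(P,u,v,st["width"],st["wrist_force"])
f=lambda im,c,w,h,k:cv2.resize(im[int(c[1])-h:int(c[1])+h,int(c[0])-w:int(c[0])+w],None,fx=k,fy=k,interpolation=cv2.INTER_CUBIC)
cv2.imwrite("pics/e.png",np.hstack([f(s,u,40,40,5),f(t,v,40,40,5)]));np.savez("e.npz",s=s,t=t)
```

```text
[0.5409614  0.18272815 0.13061253] [291.840674  156.8997293] [232.43498378 221.16366935] 0.08912816662695312 [-0.33858576  0.7104571  -0.80277009]
```

View pics/e.png

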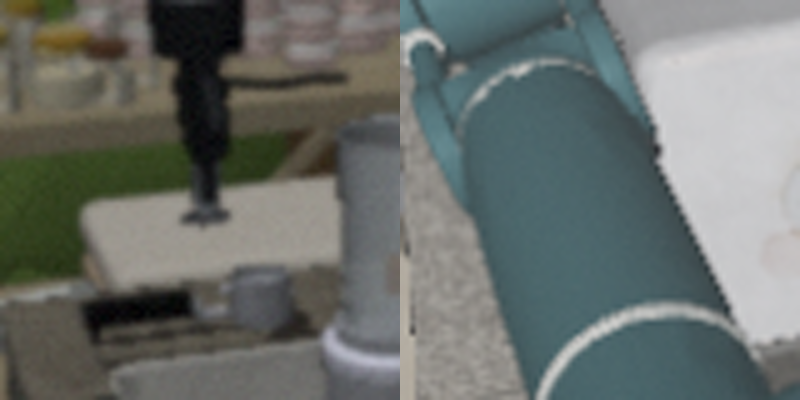

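Run:
```python
from h import *
print(onz("side",(303,169.6),.044))
for n in("top","side"):
    z=np.load(n+"0.npz");D=z["d"];c0=pix(n,[.594,.25,.04]).astype(int);pts=[]
    for v in range(c0[1]-25,c0[1]+35):
        for u in range(c0[0]-45,c0[0]+25):
            if D[v,u]>0: pts.append(dep(n,(u,v),D[v,u]))
    p=np.array(pts);m=(p[:,2]>.028)&(p[:,2]<.06)&(abs(p[:,1]-.25)<.06)&(p[:,0]>.4)&(p[:,0]<.66);q=p[m]
    cup=q[(q[:,0]>.555)];h=q[(q[:,0]<.545)]
    print(n,len(cup),len(h));
    for a in(cup,h):
        if len(a):print(np.round(a.min(0),4),np.round(a.max(0),4),np.round(np.median(a,0),4))
    if len(cup)>5 and n=="top":
        (c,r)=cv2.minEnclosingCircle(cup[:,:2].astype(np.float32));print(c,r)
    if len(h)>5: print("line",cv2.fitLine(h[:,:2].astype(np.float32),cv2.DIST_L2,0,.01,.01).ravel())
```

```text
[0.60035882 0.25817563 0.044     ]Traceback (most recent call last):
  File "<stdin>", line 7, in <module>
  File "h.py", line 11, in dep
    o,d=ray(n,uv);return o+d*D
        ~~~^^^^^^
  File "h.py", line 4, in ray
    c=calibration(n);K=c["intrinsics"];W=c["world_to_cam"]
ValueError: time passes only in moves, steps and waits
```

```bash
sed -i 's/^def ray/import functools\ncalibration=functools.lru_cache(None)(calibration)\ndef ray/' h.py
python3 - <<'E'
from h import *
for n in("top","side"):
    z=np.load(n+"0.npz");D=z["d"];c0=pix(n,[.594,.25,.04]).astype(int);pts=[]
    for v in range(c0[1]-25,c0[1]+35):
        for u in range(c0[0]-45,c0[0]+25):
            if D[v,u]>0: pts.append(dep(n,(u,v),D[v,u]))
    p=np.array(pts);m=(p[:,2]>.028)&(p[:,2]<.06)&(abs(p[:,1]-.25)<.06)&(p[:,0]>.4)&(p[:,0]<.66);q=p[m]
    cup=q[(q[:,0]>.555)];h=q[(q[:,0]<.545)]
    print(n,len(cup),len(h));
    for a in(cup,h):
        if len(a):print(np.round(a.min(0),4),np.round(a.max(0),4),np.round(np.median(a,0),4))
    if len(cup)>5 and n=="top":
        (c,r)=cv2.minEnclosingCircle(cup[:,:2].astype(np.float32));print(c,r)
    if len(h)>5: print("line",cv2.fitLine(h[:,:2].astype(np.float32),cv2.DIST_L2,0,.01,.01).ravel())
E
```

```text
top 148 111
[0.5654 0.2191 0.0282] [0.6212 0.2882 0.0543] [0.5966 0.2527 0.0362]
[0.4439 0.2402 0.0283] [0.5392 0.2632 0.0454] [0.4889 0.2512 0.0373]
(0.6005743741989136, 0.2539215683937073) 0.03575689718127251
line [0.9997203  0.02365037 0.4895911  0.25117624]
side 85 66
[0.5618 0.2148 0.0284] [0.6198 0.281  0.0458] [0.5938 0.2397 0.0376]
[0.4414 0.2348 0.0284] [0.5354 0.2643 0.0392] [0.4865 0.2447 0.0332]
line [ 0.99960226 -0.02820089  0.48688862  0.24577092]
```

Run:
```python
from h import *
t=cv2.imread("pics/top0.png");g=t.max(2)
np.set_printoptions(linewidth=250)
print(g[228:262,212:234])
print(g[212:238,208:236])
```

```text
[[151 155 148 151 140 130 144 203 196 209 118 123 117 143 158 146 150 151 151 154 141 161]
 [153 155 148 145 139 137 140 179 172 186 125 104 136 163 155 144 144 150 155 158 145 141]
 [155 159 148 144 144 143 146 147 137 175 164 101 157 153 151 150 150 157 160 153 140 103]
 [158 161 151 155 151 142 142 153 140 199 188 101 157 142 142 147 151 158 163 153 144 106]
 [159 156 154 159 153 141 142 149 143 196 191 101 158 153 148 146 148 156 156 153 147 108]
 [160 151 148 151 152 147 144 148 149 194 192 111 159 163 159 151 143 150 152 151 149 117]
 [155 148 146 148 146 151 146 144 175 171 153 132 139 142 163 154 142 142 146 150 143 122]
 [148 139 145 153 153 154 153 126 151 107  77 111 132 107 149 158 148 138 143 144 136 123]
 [150 139 143 153 154 151 153 103  68  65  64  59 111 100 137 151 151 144 141 151 148 128]
 [146 140 143 155 152 143 150  98  67  62  62  59  68 100 148 145 155 150 143 162 153 137]
 [149 146 147 157 155 144 148 107  68  64  65  58  56  97 150 144 155 155 149 157 147 133]
 [147 144 145 154 155 152 148 110  69  61  64  62  55  94 156 152 156 154 154 143 144 139]
 [151 15
[... 4285 characters left out ...]
 163 104]
 [157 154 150 151 159 156 154 159 153 141 142 149 143 196 191 101 158 153 148 146 148 156 156 153 147 108 171 113]
 [149 152 153 156 160 151 148 151 152 147 144 148 149 194 192 111 159 163 159 151 143 150 152 151 149 117 177 118]
 [151 152 155 157 155 148 146 148 146 151 146 144 175 171 153 132 139 142 163 154 142 142 146 150 143 122 180 123]
 [151 148 143 152 148 139 145 153 153 154 153 126 151 107  77 111 132 107 149 158 148 138 143 144 136 123 175 129]
 [149 154 154 158 150 139 143 153 154 151 153 103  68  65  64  59 111 100 137 151 151 144 141 151 148 128 160 135]
 [151 156 158 156 146 140 143 155 152 143 150  98  67  62  62  59  68 100 148 145 155 150 143 162 153 137 156 139]]
```

Run:
```python
from h import *
print("cam",ray("top",(320,200))[0])
for uv,z in [((219.3,221.3),.044),((222.0,240),.036),((222.95,250),.036),((221.6,235.4),.036),((223.2,257),.036)]: print(uv,np.round(onz("top",uv,z),4))
```

```text
cam [-0.14759736 -0.06494797  1.56534286]
(219.3, 221.3) [0.5932 0.2522 0.044 ]
(222.0, 240) [0.511  0.2502 0.036 ]
(222.95, 250) [0.4668 0.2503 0.036 ]
(221.6, 235.4) [0.5316 0.25   0.036 ]
(223.2, 257) [0.4368 0.2521 0.036 ]
```

Request:
step_arm(
  commands=[
    {"dx": 0.053, "dy": -0.069, "dz": 0.0, "roll": 0, "fingers": 1},
    {"dx": 0.053, "dy": -0.069, "dz": 0.03, "roll": 0, "fingers": 1},
    {"dx": 0.053, "dy": -0.069, "dz": 0.06, "roll": 0, "fingers": 1},
    {"dx": 0.053, "dy": -0.069, "dz": 0.06, "roll": 0, "fingers": 1},
    {"dx": 0.053, "dy": -0.069, "dz": 0.06, "roll": 0, "fingers": 1},
  ],
)

```text
time: 4.47
tool_pos: [0.5947, 0.2503, 0.0714]
tcp_rot: [-3.142, 0.004, -0.001]
wrist_force: [0.0, -0.2, -0.2]
width: 0.086
grip_force: 39.3
```

Run:
```python
from h import *
s,d=read_camera("side");st=read_state();P=st["tool_pos"];print(P,st["wrist_force"])
cv2.imwrite("pics/f.png",cv2.resize(s[140:190,265:330],None,fx=9,fy=9,interpolation=cv2.INTER_CUBIC))
print(pix("side",P),pix("side",[.594,.2505,.044]))
```

```text
[0.59529769 0.25071133 0.07212608] [ 0.36713003  0.22102139 -0.64630006]
[301.94122496 164.06544878] [301.95130826 170.33131863]
```

View pics/f.png

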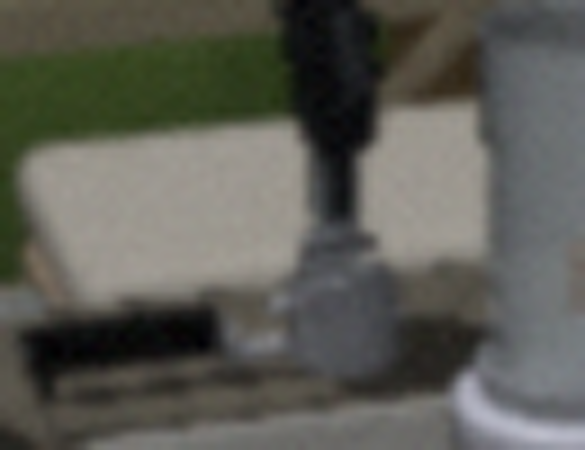

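Request:
step_arm(
  commands=[
    {"dx": 0.001, "dy": 0, "dz": 0.012, "roll": 0, "fingers": 1},
    {"dx": 0.001, "dy": 0, "dz": 0.018, "roll": 0, "fingers": 1},
    {"dx": 0.001, "dy": 0, "dz": 0.022, "roll": 0, "fingers": 1},
    {"dx": 0.001, "dy": 0, "dz": 0.022, "roll": 0, "fingers": 1},
  ],
)

```text
time: 5.03
tool_pos: [0.595, 0.2515, 0.048]
tcp_rot: [3.141, -0.002, -0.001]
wrist_force: [0.7, 0.2, -1.1]
width: 0.076
grip_force: 39.2
```

Request:
step_arm(
  commands=[
    {"dx": 0.0, "dy": 0, "dz": 0.002, "roll": 0, "fingers": 1},
    {"dx": 0.0, "dy": 0, "dz": 0.002, "roll": 0, "fingers": 1},
  ],
)

```text
time: 5.28
tool_pos: [0.5952, 0.2515, 0.0464]
tcp_rot: [3.142, -0.002, -0.0]
wrist_force: [0.5, -0.3, 0.1]
width: 0.086
grip_force: 39.4
```

Request:
step_arm(
  commands=[
    {"dx": 0.0, "dy": 0, "dz": 0.0, "roll": 0, "fingers": 0.5},
    {"dx": 0.0, "dy": 0, "dz": 0.0, "roll": 0, "fingers": 0.5},
    {"dx": 0.0, "dy": 0, "dz": -0.03, "roll": 0, "fingers": 0.3},
    {"dx": 0.0, "dy": 0, "dz": -0.06, "roll": 0, "fingers": 0},
    {"dx": -0.06, "dy": 0, "dz": -0.08, "roll": 0, "fingers": 0},
    {"dx": -0.11, "dy": 0, "dz": -0.08, "roll": 0, "fingers": 0},
    {"dx": -0.11, "dy": 0, "dz": -0.08, "roll": 0, "fingers": 0},
  ],
)

```text
time: 6.15
tool_pos: [0.4811, 0.2509, 0.1256]
tcp_rot: [3.14, 0.001, -0.005]
wrist_force: [0.3, -0.5, 0.2]
width: 0.498
grip_force: 0.0
```

Run:
```python
from h import *
s,d=read_camera("side");t,_=read_camera("top");st=read_state();P=st["tool_pos"];print(P,st["wrist_force"])
f=lambda im:cv2.resize(im,None,fx=8,fy=8,interpolation=cv2.INTER_CUBIC)
cv2.imwrite("pics/g.png",np.hstack([f(s[140:190,275:325]),f(t[205:255,200:250])]))
```

```text
[0.48535606 0.25177322 0.12682209] [ 0.36952569  0.8270285  -0.82725726]
```

View pics/g.png

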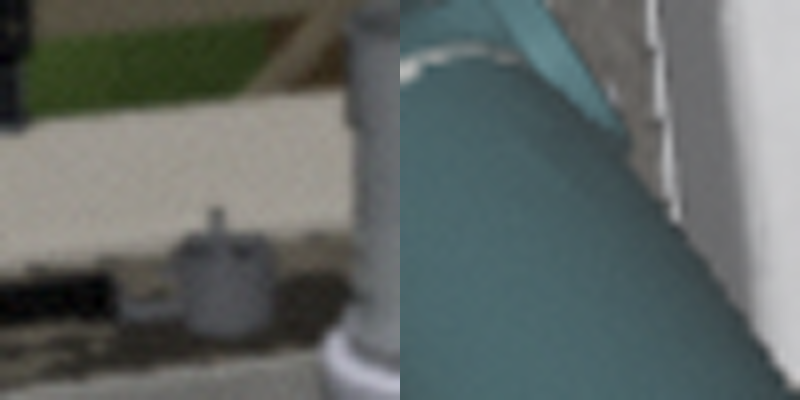

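Request:
step_arm(
  commands=[
    {"dx": -0.001, "dy": 0.001, "dz": 0.06, "roll": 0, "fingers": 0},
    {"dx": -0.001, "dy": 0.001, "dz": 0.11, "roll": 0, "fingers": 0},
    {"dx": -0.001, "dy": 0.001, "dz": 0.12, "roll": 0, "fingers": 0},
    {"dx": -0.001, "dy": 0.001, "dz": 0.12, "roll": 0, "fingers": 0},
    {"dx": -0.001, "dy": 0.001, "dz": 0.12, "roll": 0, "fingers": 0.3},
    {"dx": -0.001, "dy": 0.001, "dz": 0.12, "roll": 0, "fingers": 0.5},
    {"dx": -0.001, "dy": 0.001, "dz": 0.12, "roll": 0, "fingers": 0.8},
    {"dx": -0.001, "dy": 0.001, "dz": 0.12, "roll": 0, "fingers": 0.8},
  ],
  squeeze=100,
)

```text
time: 7.25
tool_pos: [0.4865, 0.2518, 0.009]
tcp_rot: [-3.139, 0.001, -0.007]
wrist_force: [-0.3, 1.2, 6.6]
width: 0.215
grip_force: 98.1
```

Request:
step_arm(
  commands=[
    {"dx": 0, "dy": 0, "dz": -0.01, "roll": 0, "fingers": 0.8},
    {"dx": 0, "dy": 0, "dz": -0.03, "roll": 0, "fingers": 0.8},
    {"dx": 0, "dy": 0, "dz": -0.06, "roll": 0, "fingers": 0.8},
    {"dx": 0, "dy": 0, "dz": -0.06, "roll": 0, "fingers": 0.8},
  ],
)

```text
time: 7.75
tool_pos: [0.4863, 0.2515, 0.0692]
tcp_rot: [-3.139, 0.002, -0.008]
wrist_force: [-0.1, -0.0, -1.2]
width: 0.214
grip_force: 97.6
```

Run:
```python
from h import *
np.set_printoptions(linewidth=250)
S=np.mean([read_camera("side")[0].astype(float) for _ in range(12)],0);np.save("S.npy",S)
T=np.mean([read_camera("top")[0].astype(float) for _ in range(6)],0);np.save("T.npy",T)
st=read_state();print(st["tool_pos"],st["wrist_force"],st["torque"])
print(np.round(S[176:204,311:352].mean(2)).astype(int))
for a in (230,243,256,269,282):
    r=np.radians(a); print(a,[np.round(pix("side",[.558+.0455*np.cos(r),-.317+.0455*np.sin(r),z]),1) for z in(.165,.185)])
```

```text
[0.48427297 0.2505867  0.06641771] [ 0.31244972  0.69791962 -0.69332455] [ 0.01625999  0.1837665  -0.04171085]
[[ 39  37  40 ...  75  80  88]
 [ 37  37  37 ...  78  81  83]
 [ 37  37  37 ...  75  78  81]
 ...
 [110 109 110 ... 109 108 109]
 [109 110 109 ... 109 109 109]
 [109 108 108 ... 110 110 110]]
230 [array([324.3, 200.3]), array([324.1, 193.7])]
243 [array([327.8, 200.6]), array([327.6, 194.1])]
256 [array([331.4, 200.7]), array([331.3, 194.1])]
269 [array([335. , 200.4]), array([334.9, 193.9])]
282 [array([338.4, 199.8]), array([338.3, 193.3])]
```

Run:
```python
from h import *
import sys
np.set_printoptions(linewidth=250,threshold=sys.maxsize)
S=np.load("S.npy");g=S.mean(2)
print(np.arange(311,352));print(np.round(g[178:203,311:352]).astype(int))
b=cv2.resize(S[150:205,300:360].astype(np.float32),None,fx=10,fy=10,interpolation=cv2.INTER_CUBIC)
x=np.clip((b-60)*1.8,0,255);cv2.imwrite("pics/h.png",x)
```

```text
[311 312 313 314 315 316 317 318 319 320 321 322 323 324 325 326 327 328 329 330 331 332 333 334 335 336 337 338 339 340 341 342 343 344 345 346 347 348 349 350 351]
[[ 37  37  37  36  36  35  49  79  93  89  96 106 113 117 119 119 122 122 123 124 123 124 122 122 125 124 123 121 117 110  95  78  70  74  77  75  75  74  75  78  81]
 [ 36  37  36  37  37  40  62 101 105  98 100 108 117 123 121 120 124 126 125 124 123 121 119 118 121 123 127 127 124 113  95  73  64  64  70  72  75  79  81  82  83]
 [ 37  37  38  38  42  56  84 112 113 105 106 114 121 126 126 126 128 127 126 125 122 121 118 119 127 130 131 128 124 113  94  72  64  66  73  79  83  88  90  92  93]
 [ 37  38  38  40  62 106 128 119 115 114 117 120 124 127 127 128 127 127 126 124 122 120 118 118 128 132 130 122 117 108  89  70  64  68  77  85  94 100 105 108 109]
 [ 41  41  42  52  96 152 160 123 100 110 119 121 124 127 128 128 127 126 124 122 121 118 116 116 121 127 123 106  95  85  75  67  64  71  81  91 105 111 113 113 113]
 [ 67  67  71  84 124 166 170 135 103  99 103 112 120 125 123 123 123 120 118 118 115 115 113 112 1
[... 2659 characters left out ...]
 81  79  75  79  84  86  84  84  95 100 100 105 108 108 107 107 106 106 107 108]
 [109 109 109 109 108 109 109 108 107 105 100  98 102 102  99  87  82  81  80  80  79  79  77  72  77  94 101 102 101 104 107 108 108 107 106 107 107 106 107 107 107]
 [110 109 110 109 109 110 108 108 108 106 106 105 105 106 104 100  98  99 100 100 100 101 101  99 101 105 108 108 108 108 108 108 108 106 107 108 109 110 109 108 109]
 [109 110 109 108 108 109 109 109 108 107 107 106 106 106 107 106 106 106 107 108 108 108 109 109 109 109 109 109 109 109 108 109 108 108 107 108 109 109 109 109 109]][ WARN:0@0.020] global loadsave.cpp:1063 imwrite_ Unsupported depth image for selected encoder is fallbacked to CV_8U.
```

Request:
step_arm(
  commands=[
    {"dx": -0.004, "dy": 0.02, "dz": -0.01, "roll": 3, "fingers": 0.8},
    {"dx": -0.013, "dy": 0.06, "dz": -0.02, "roll": 8, "fingers": 0.8},
    {"dx": -0.023, "dy": 0.11, "dz": -0.028, "roll": 13, "fingers": 0.8},
    {"dx": -0.034, "dy": 0.16, "dz": -0.028, "roll": 18, "fingers": 0.8},
    {"dx": -0.045, "dy": 0.21, "dz": -0.028, "roll": 23, "fingers": 0.8},
    {"dx": -0.055, "dy": 0.26, "dz": -0.028, "roll": 28, "fingers": 0.8},
    {"dx": -0.065, "dy": 0.305, "dz": -0.028, "roll": 32, "fingers": 0.8},
    {"dx": -0.073, "dy": 0.34, "dz": -0.028, "roll": 36, "fingers": 0.8},
  ],
)

```text
time: 9.65
tool_pos: [0.4098, -0.0916, 0.0951]
tcp_rot: [2.984, -0.98, 0.002]
wrist_force: [1.4, -0.3, -1.9]
width: 0.215
grip_force: 97.9
```

```bash
cat > tool.py <<'E'
from h import *
from scipy.spatial.transform import Rotation as Ro
M=np.array([.558,-.317]);L=.109
def st():
    s=read_state();R=Ro.from_rotvec(s["tcp_rot"]).as_matrix();return s,R,np.degrees(np.arctan2(R[1,0],R[0,0]))
def go(th,z,back=0,M=M):
    s,R,psi=st();u=np.array([np.cos(np.radians(th)),np.sin(np.radians(th))])
    P=np.r_[M+(L+back)*u,z];d=R.T@(P-s["tool_pos"])
    print("pos",np.round(s["tool_pos"],4),"psi",round(psi,2),"shift",np.round(d,4),"roll",round(psi-(th-180),2),"q6",s["q"][5])
E
python3 - <<'E'
from tool import *
go(144,.094,.1)
import math
c=[pix("side",[.558+.0455*math.cos(a),-.317+.0455*math.sin(a),.178])[0] for a in np.linspace(0,6.28,361)]
print(min(c),max(c))
E
```

```text
pos [ 0.4098 -0.0916  0.0951] psi -36.36 shift [0.044  0.0949 0.0012] roll -0.36 q6 1.9268509571963448
314.9889294399251 346.3349852947543
```

Request:
step_arm(
  commands=[
    {"dx": 0.015, "dy": 0.03, "dz": 0.001, "roll": 0, "fingers": 0.8},
    {"dx": 0.03, "dy": 0.07, "dz": 0.001, "roll": 0, "fingers": 0.8},
    {"dx": 0.044, "dy": 0.095, "dz": 0.001, "roll": 0, "fingers": 0.8},
    {"dx": 0.06, "dy": 0.095, "dz": 0.001, "roll": 0, "fingers": 0.8},
    {"dx": 0.09, "dy": 0.095, "dz": 0.001, "roll": 0, "fingers": 0.8},
    {"dx": 0.12, "dy": 0.095, "dz": 0.001, "roll": 0, "fingers": 0.8},
    {"dx": 0.144, "dy": 0.095, "dz": 0.001, "roll": 0, "fingers": 0.8},
    {"dx": 0.144, "dy": 0.095, "dz": 0.001, "roll": 0, "fingers": 0.8},
  ],
)

```text
time: 10.65
tool_pos: [0.4733, -0.2515, 0.094]
tcp_rot: [2.987, -0.973, 0.002]
wrist_force: [-0.5, 1.3, -1.6]
width: 0.215
grip_force: 98.0
```

Run:
```python
from tool import *
go(144,.094,0)
s=np.mean([read_camera("side")[0].astype(float) for _ in range(4)],0)
x=cv2.resize(s[165:235,290:365].astype(np.float32),None,fx=8,fy=8,interpolation=cv2.INTER_CUBIC)
cv2.imwrite("pics/i.png",np.clip((x-20)*1.4,0,255).astype(np.uint8)); np.save("S2.npy",s)
print(pix("side",[.558,-.317,.129]),pix("side",[.558,-.317,.149]),pix("side",[.558,-.317,.165]),st()[0]["wrist_force"])
```

```text
pos [ 0.4733 -0.2515  0.094 ] psi -36.09 shift [-0.0019  0.0032 -0.    ] roll -0.09 q6 1.6654463070814454
[330.95083952 205.61039115] [330.82839875 199.4039624 ] [330.72917441 194.38097208] [ 0.3722932   0.25557022 -2.22972525]
```

View pics/i.png

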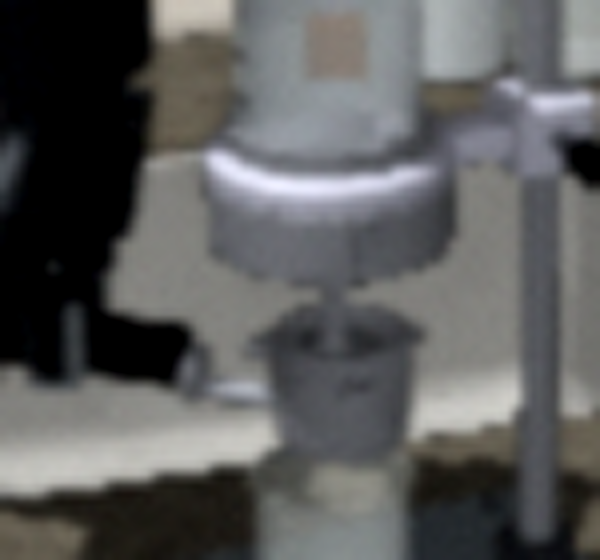

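Request:
step_arm(
  commands=[
    {"dx": -0.0026, "dy": 0.0037, "dz": 0, "roll": 0, "fingers": 0.8},
    {"dx": -0.0026, "dy": 0.0037, "dz": -0.015, "roll": 0, "fingers": 0.8},
    {"dx": -0.0026, "dy": 0.0037, "dz": -0.03, "roll": 0, "fingers": 0.8},
    {"dx": -0.0026, "dy": 0.0037, "dz": -0.038, "roll": 0, "fingers": 0.8},
    {"dx": -0.0026, "dy": 0.0037, "dz": -0.04, "roll": 0, "fingers": 0.8},
    {"dx": -0.0026, "dy": 0.0037, "dz": -0.04, "roll": 0, "fingers": 0.8},
  ],
)

```text
time: 11.6
tool_pos: [0.4671, -0.2523, 0.1335]
tcp_rot: [2.987, -0.972, 0.0]
wrist_force: [0.2, -0.4, -1.9]
width: 0.212
grip_force: 97.9
```

Run:
```python
from tool import *
go(144,.134,0,np.array([.557,-.317]))
s=st()[0];print(s["wrist_force"],s["torque"])
```

```text
pos [ 0.4671 -0.2523  0.1335] psi -36.06 shift [ 0.0017 -0.0005 -0.0005] roll -0.06 q6 1.6579419188442013
[ 0.16713332 -0.44955588 -1.85197392] [ 0.075883    0.11526204 -0.00408738]
```

Request:
step_arm(
  commands=[
    {"dx": 0.001, "dy": 0, "dz": -0.003, "roll": 0, "fingers": 0.8},
    {"dx": 0.001, "dy": 0, "dz": -0.005, "roll": 0, "fingers": 0.8},
    {"dx": 0.001, "dy": 0, "dz": -0.007, "roll": 0, "fingers": 0.8},
    {"dx": 0.001, "dy": 0, "dz": -0.007, "roll": 0, "fingers": 0.8},
  ],
)

```text
time: 12.1
tool_pos: [0.4676, -0.2528, 0.1401]
tcp_rot: [-2.987, 0.972, 0.001]
wrist_force: [1.4, -1.1, -3.4]
width: 0.216
grip_force: 97.7
```

Request:
step_arm(
  commands=[
    {"dx": 0, "dy": 0, "dz": -0.002, "roll": 0, "fingers": 0.8},
    {"dx": 0, "dy": 0, "dz": -0.002, "roll": 0, "fingers": 0.8},
  ],
)

```text
time: 12.35
tool_pos: [0.4678, -0.2525, 0.1427]
tcp_rot: [-2.987, 0.972, 0.001]
wrist_force: [-1.5, 3.4, 0.3]
width: 0.218
grip_force: 98.6
```

Request:
step_arm(
  commands=[
    {"dx": 0, "dy": 0, "dz": 0, "roll": 0, "fingers": 0.8},
  ],
)

```text
time: 12.48
tool_pos: [0.4678, -0.2525, 0.1427]
tcp_rot: [-2.987, 0.972, 0.001]
wrist_force: [-3.0, 3.3, 0.5]
width: 0.213
grip_force: 98.6
```

Run:
```python
from tool import *
s=st()[0];print(s["tool_pos"],s["wrist_force"],s["torque"])
S=np.mean([read_camera("side")[0].astype(float) for _ in range(4)],0); np.save("S3.npy",S)
A=np.load("S2.npy").mean(2);B=S.mean(2)
for n,g in(("before",A),("now",B)):
    for r in range(196,226,2): print(n,r,np.round(g[r,318:346]).astype(int))
```

```text
[ 0.46780904 -0.25250992  0.14271171] [-3.03661975  3.29543249  0.48881763] [0.49381617 0.2421255  0.27796885]
before 196 [87 91 95 97 95 98 97 98 98 96 96 94 93 91 90 85 77 80 82 81 82 80 79 76
 74 69 66 75]
before 198 [102  94  94  92  94  96  97  98  95  96  94  94  91  89  88  85  80  84
  84  83  80  80  83  82  79  94 102 106]
before 200 [111 110 108 103 101 104 106 102  90  84  84  82  82  83  85  82  74  78
  97 103 105 105 108 111 111 111 110 110]
before 202 [112 112 111 111 108 110 109 110 108 102 102  96  82  79  84  95 102 106
 106 105 109 109 112 110 111 110 111 109]
before 204 [113 113 111 112 112 108 102  84  79  70  74  72  74  80  81  78  79  80
  78  77  76  78  91 103 107 112 111 112]
before 206 [113 112 109 102  93  77  64  60  61  58  52  57  68  79  75  64  56  57
  61  64  66  63  61  66  77  98 110 114]
before 208 [112 108 100  91  81  70  61  59  60  56  54  62  72  78  76  66  56  53
  52  57  63  66  70  82  98 108 112 114]
before 210 [113 112 108 105 100  82  65  65  69  73  75  77  76  78  78  77  77  77
  78  78  76  74  73  84 105 110 114 113]
before 21
[... 1989 characters left out ...]
117 119 119 119 121 124 126 127 130 130 134
 136 136 137 140 139 141 143 141 141 143]
now 216 [124 124 127 127 129 132 133 136 139 140 141 145 145 148 150 152 152 153
 155 155 157 155 158 159 161 162 160 163]
now 218 [147 146 149 151 154 153 155 154 156 154 152 145 142 143 143 144 149 158
 161 160 159 160 159 158 156 146 141 143]
now 220 [160 160 161 161 157 148 135 106  91  90  85  74  67  70  73  73  83 106
 113 109 105 106 105 104 100  88  79  80]
now 222 [136 138 136 132 105  77  67  67  71  72  76  84  88  94  95  97  96  98
  97  97  94  94  86  70  56  54  52  50]
now 224 [ 39  41  51  68  69  68  69  73  74  78  89 104 113 116 119 119 120 119
 119 115 108 105 105  96  68  46  35  36]
```

Request:
step_arm(
  commands=[
    {"dx": -0.002, "dy": 0, "dz": 0, "roll": 0, "fingers": 0.8},
    {"dx": -0.002, "dy": 0, "dz": 0, "roll": 0, "fingers": 0.8},
  ],
)

```text
time: 12.92
tool_pos: [0.4669, -0.2523, 0.1426]
tcp_rot: [2.987, -0.972, 0.003]
wrist_force: [1.4, -0.0, -1.5]
width: 0.214
grip_force: 98.2
```

Request:
step_arm(
  commands=[
    {"dx": 0, "dy": 0, "dz": -0.002, "roll": 0, "fingers": 0.8},
    {"dx": 0, "dy": 0, "dz": -0.002, "roll": 0, "fingers": 0.8},
  ],
)

```text
time: 13.18
tool_pos: [0.4668, -0.2521, 0.1448]
tcp_rot: [2.987, -0.973, 0.002]
wrist_force: [2.2, 0.2, -1.5]
width: 0.215
grip_force: 98.0
```

Run:
```python
from tool import *
s=st()[0];print(s["tool_pos"],s["wrist_force"],s["torque"])
```

```text
[ 0.46682997 -0.25214027  0.14475381] [ 2.24120895  0.21121036 -1.50131478] [ 0.15986033 -0.16928639  0.16970736]
```

Request:
step_arm(
  commands=[
    {"dx": 0, "dy": 0, "dz": -0.003, "roll": 0, "fingers": 0.8},
    {"dx": 0, "dy": 0, "dz": -0.005, "roll": 0, "fingers": 0.8},
    {"dx": 0, "dy": 0, "dz": -0.008, "roll": 0, "fingers": 0.8},
    {"dx": 0, "dy": 0, "dz": -0.008, "roll": 0, "fingers": 0.8},
  ],
)

```text
time: 13.68
tool_pos: [0.4665, -0.2517, 0.1524]
tcp_rot: [-2.987, 0.972, -0.0]
wrist_force: [4.3, -0.1, -4.1]
width: 0.215
grip_force: 98.1
```

Run:
```python
from tool import *
s=st()[0];print(s["tool_pos"],s["wrist_force"],s["torque"])
S=np.mean([read_camera("side")[0].astype(float) for _ in range(4)],0); np.save("S4.npy",S)
A=np.load("S3.npy").mean(2);B=S.mean(2);C=np.load("S2.npy").mean(2)
for n,g in(("start",C),("12.7mm",A),("now",B)): print(n,np.round(g[198:228,330]).astype(int))
for r in(200,202,204): print(np.round(B[r,318:346]).astype(int))
for z in(.0855,.1337,.143): print(z,pix("side",[.558-.0265*.27,-.317-.0265*.96,z]))
```

```text
[ 0.46645937 -0.25174724  0.15240123] [ 4.34285188 -0.14312237 -4.141552  ] [ 0.18730034 -0.20345137  0.32228325]
start [ 91  87  82  82  82  79  74  73  68  69  72  66  76  81  79  82  82  83
  82  81  82  83  84  82  85 102 112 113 108 102]
12.7mm [ 90  92  89  84  84  82  84  83  81  88 106 112 112 112 115 118 124 135
 145 154 142  89  67  76  88 105 113 113 105  90]
now [ 89  90  89  86  84  82  87 106 110 112 111 111 112 113 114 118 124 133
 146 154 144  89  66  81 105 113 113 108  94  87]
[112 110 109  96  74  70  78  82  88  88  89  89  89  88  87  83  83  80
  78  73  77  95 107 110 110 111 110 111]
[111 110 110 108  96  81  74  74  78  81  81  85  84  84  83  81  78  79
  72  66  76  99 110 112 110 110 109 111]
[112 111 112 112 113 107 100  82  77  82  86  87  87  87  87  87  84  81
  94 105 109 112 112 112 112 112 112 112]
0.0855 [331.32857288 222.85075333]
0.1337 [331.03580781 207.93458636]
0.143 [330.97812191 205.00174215]
```

Request:
step_arm(
  commands=[
    {"dx": 0.001, "dy": -0.0007, "dz": 0, "roll": 0, "fingers": 0.8},
    {"dx": 0.0012, "dy": 0.0051, "dz": 0, "roll": -3, "fingers": 0.8},
    {"dx": 0.0016, "dy": 0.0108, "dz": 0, "roll": -6, "fingers": 0.8},
    {"dx": 0.0027, "dy": 0.0184, "dz": 0, "roll": -10, "fingers": 0.8},
    {"dx": 0.0043, "dy": 0.026, "dz": 0, "roll": -14, "fingers": 0.8},
    {"dx": 0.0064, "dy": 0.0333, "dz": 0, "roll": -18, "fingers": 0.8},
    {"dx": 0.0064, "dy": 0.0333, "dz": 0, "roll": -18, "fingers": 0.8},
  ],
)

```text
time: 14.75
tool_pos: [0.4506, -0.2822, 0.1519]
tcp_rot: [-3.101, 0.496, 0.004]
wrist_force: [-0.6, 0.5, -4.4]
width: 0.214
grip_force: 98.1
```

Run:
```python
from tool import *
s,R,psi=st();print(s["tool_pos"],s["wrist_force"],s["torque"],psi)
B=np.mean([read_camera("side")[0].astype(float) for _ in range(4)],0).mean(2)
for r in(200,202,203): print(np.round(B[r,318:346]).astype(int))
print(np.round(B[198:212,330]).astype(int))
```

```text
[ 0.45063602 -0.2822092   0.15193978] [-0.6073684   0.5443095  -4.42175705] [0.21896705 0.37131336 0.06984786] -18.16083241975856
[106 105 105  99  78  75  80  84  86  88  92  90  90  90  87  84  83  82
  78  74  75  95 108 110 111 111 111 110]
[111 112 110 107  96  77  73  75  79  81  82  82  83  84  82  81  79  76
  74  69  76 102 110 112 110 112 110 109]
[111 112 112 111 102  87  79  76  76  80  82  82  82  82  81  80  78  74
  78  79  94 108 112 110 111 111 112 111]
[ 92  90  90  86  83  82  90 105 110 111 112 114 112 113]
```

Request:
step_arm(
  commands=[
    {"dx": 0.0003, "dy": 0.0077, "dz": 0, "roll": -4, "fingers": 0.8},
    {"dx": 0.0011, "dy": 0.0153, "dz": 0, "roll": -8, "fingers": 0.8},
    {"dx": 0.0024, "dy": 0.0229, "dz": 0, "roll": -12, "fingers": 0.8},
    {"dx": 0.0043, "dy": 0.0303, "dz": 0, "roll": -16, "fingers": 0.8},
    {"dx": 0.0066, "dy": 0.0376, "dz": 0, "roll": -20, "fingers": 0.8},
    {"dx": 0.0095, "dy": 0.0447, "dz": 0, "roll": -24, "fingers": 0.8},
    {"dx": 0.0095, "dy": 0.0447, "dz": 0, "roll": -24, "fingers": 0.8},
  ],
)

```text
time: 15.82
tool_pos: [0.4469, -0.3279, 0.1521]
tcp_rot: [-3.137, -0.161, 0.001]
wrist_force: [-0.4, 0.5, -3.8]
width: 0.214
grip_force: 98.0
```

Run:
```python
from tool import *
s,R,psi=st();print(s["tool_pos"],s["wrist_force"],s["torque"],psi); u=np.array([np.cos(np.radians(psi)),np.sin(np.radians(psi))]);print("axis",s["tool_pos"][:2]+.11*u)
B=np.mean([read_camera("side")[0].astype(float) for _ in range(3)],0).mean(2)
for r in(202,): print(np.round(B[r,318:346]).astype(int))
```

```text
[ 0.44694861 -0.32785045  0.15211129] [-0.44763321  0.45653295 -3.77673875] [0.00402337 0.40909954 0.06425123] 5.863095143846786
axis [ 0.55637318 -0.31661375]
[104 106 104 103  97  80  74  75  79  81  83  83  86  86  84  84  80  79
  74  70  77 101 111 111 113 111 111 110]
```

Request:
step_arm(
  commands=[
    {"dx": 0.0002, "dy": 0.0058, "dz": 0, "roll": -3, "fingers": 0.8},
    {"dx": 0.0006, "dy": 0.0115, "dz": 0, "roll": -6, "fingers": 0.8},
    {"dx": 0.0006, "dy": 0.0115, "dz": 0, "roll": -6, "fingers": 0.8},
  ],
)

```text
time: 16.35
tool_pos: [0.4488, -0.339, 0.1523]
tcp_rot: [-3.124, -0.325, 0.0]
wrist_force: [0.0, 0.8, -5.2]
width: 0.217
grip_force: 98.1
```

Request:
step_arm(
  commands=[
    {"dx": 0, "dy": 0.0038, "dz": 0, "roll": -2, "fingers": 0.8},
    {"dx": 0, "dy": 0.0038, "dz": 0, "roll": -2, "fingers": 0.8},
  ],
)

```text
time: 16.6
tool_pos: [0.4495, -0.3426, 0.1523]
tcp_rot: [-3.118, -0.379, 0.0]
wrist_force: [-0.2, 2.1, -5.5]
width: 0.213
grip_force: 98.1
```

Request:
step_arm(
  commands=[
    {"dx": 0, "dy": 0.0038, "dz": 0, "roll": -2, "fingers": 0.8},
    {"dx": 0, "dy": 0.0038, "dz": 0, "roll": -2, "fingers": 0.8},
  ],
)

```text
time: 16.85
tool_pos: [0.4505, -0.3464, 0.1524]
tcp_rot: [-3.111, -0.433, 0.0]
wrist_force: [-0.6, 0.2, -4.4]
width: 0.215
grip_force: 98.1
```

Run:
```python
from tool import *
s,R,psi=st();print(s["tool_pos"],s["wrist_force"],s["torque"],psi,s["q"][5]); u=np.array([np.cos(np.radians(psi)),np.sin(np.radians(psi))]);print("axis",s["tool_pos"][:2]+.11*u)
```

```text
[ 0.45047373 -0.3464296   0.15238117] [-0.55260098  0.1931153  -4.42174151] [0.0684284  0.40366912 0.08985117] 15.850465116497958 0.5946436993992578
axis [ 0.55629129 -0.31638556]
```

No stop yet; continue in small steps.

Request:
step_arm(
  commands=[
    {"dx": 0, "dy": 0.0038, "dz": 0, "roll": -2, "fingers": 0.8},
    {"dx": 0, "dy": 0.0038, "dz": 0, "roll": -2, "fingers": 0.8},
  ],
)

```text
time: 17.1
tool_pos: [0.4515, -0.3502, 0.1524]
tcp_rot: [-3.103, -0.487, 0.0]
wrist_force: [-0.8, 0.6, -4.9]
width: 0.215
grip_force: 98.0
```

Request:
step_arm(
  commands=[
    {"dx": 0, "dy": 0.0038, "dz": 0, "roll": -2, "fingers": 0.8},
    {"dx": 0, "dy": 0.0038, "dz": 0, "roll": -2, "fingers": 0.8},
  ],
)

```text
time: 17.35
tool_pos: [0.4527, -0.3538, 0.1524]
tcp_rot: [-3.095, -0.541, 0.0]
wrist_force: [-0.4, 0.7, -4.8]
width: 0.213
grip_force: 98.0
```

Run:
```python
from tool import *
s,R,psi=st();print(s["tool_pos"],s["wrist_force"],s["torque"],psi,s["q"][5]); u=np.array([np.cos(np.radians(psi)),np.sin(np.radians(psi))]);print("axis",s["tool_pos"][:2]+.11*u)
```

```text
[ 0.45273018 -0.35383879  0.15239196] [-0.44761679  0.72284599 -4.7605514 ] [-0.03754042  0.34330445  0.07349695] 19.849314688618403 0.5175907406772425
axis [ 0.55619495 -0.31648855]
```

Request:
step_arm(
  commands=[
    {"dx": 0, "dy": 0.0038, "dz": 0, "roll": -2, "fingers": 0.8},
    {"dx": 0, "dy": 0.0038, "dz": 0, "roll": -2, "fingers": 0.8},
  ],
)

```text
time: 17.6
tool_pos: [0.4546, -0.3574, 0.1525]
tcp_rot: [3.085, 0.595, 0.002]
wrist_force: [2.7, 2.0, -5.1]
width: 0.218
grip_force: 97.9
```

Request:
step_arm(
  commands=[
    {"dx": 0, "dy": 0.0038, "dz": 0, "roll": -2, "fingers": 0.8},
    {"dx": 0, "dy": 0.0038, "dz": 0, "roll": -2, "fingers": 0.8},
  ],
)

```text
time: 17.85
tool_pos: [0.4569, -0.3607, 0.1526]
tcp_rot: [3.074, 0.648, 0.005]
wrist_force: [5.2, 2.0, -5.7]
width: 0.214
grip_force: 97.7
```

Run:
```python
from tool import *
s,R,psi=st();print(s["tool_pos"],s["wrist_force"],s["torque"],psi,s["q"][5]); u=np.array([np.cos(np.radians(psi)),np.sin(np.radians(psi))]);print("axis",s["tool_pos"][:2]+.11*u)
```

```text
[ 0.45690008 -0.36069332  0.15259973] [ 5.24114469  2.03370486 -5.71536107] [ 0.09748852 -0.23093013 -0.21689091] 23.80992394404949 0.44187387934945715
axis [ 0.55753796 -0.31628591]
```

Request:
step_arm(
  commands=[
    {"dx": 0.0, "dy": -0.005, "dz": 0, "roll": 2.5, "fingers": 0.8},
    {"dx": 0.0, "dy": -0.0095, "dz": 0, "roll": 5, "fingers": 0.8},
    {"dx": 0.0, "dy": -0.0095, "dz": 0, "roll": 5, "fingers": 0.8},
  ],
)

```text
time: 18.23
tool_pos: [0.4517, -0.3525, 0.1527]
tcp_rot: [3.098, 0.516, 0.001]
wrist_force: [0.3, -0.0, -4.7]
width: 0.215
grip_force: 98.0
```

Run:
```python
from tool import *
s,R,psi=st();print(s["tool_pos"],s["wrist_force"],s["torque"],psi,s["q"][5]); u=np.array([np.cos(np.radians(psi)),np.sin(np.radians(psi))]);print("axis",s["tool_pos"][:2]+.11*u)
```

```text
[ 0.45169843 -0.35249031  0.15268435] [ 0.26928122 -0.01627914 -4.66099152] [-0.18842381  0.26528885 -0.07301208] 18.9040369189932 0.5351177666060113
axis [ 0.5557653  -0.31685206]
```

Request:
step_arm(
  commands=[
    {"dx": 0.0, "dy": 0, "dz": 0.0015, "roll": 0, "fingers": 0.8},
    {"dx": 0.0, "dy": 0, "dz": 0.003, "roll": 0, "fingers": 0.8},
    {"dx": 0.0, "dy": 0, "dz": 0.003, "roll": 0, "fingers": 0.8},
  ],
)

```text
time: 18.6
tool_pos: [0.4517, -0.3525, 0.1494]
tcp_rot: [3.099, 0.517, 0.0]
wrist_force: [0.7, -0.6, -3.5]
width: 0.219
grip_force: 98.2
```

Request:
step_arm(
  commands=[
    {"dx": 0.0, "dy": 0, "dz": 0.001, "roll": 0, "fingers": 0.8},
    {"dx": 0.0, "dy": 0, "dz": 0.001, "roll": 0, "fingers": 0.8},
  ],
)

```text
time: 18.85
tool_pos: [0.4518, -0.3526, 0.1488]
tcp_rot: [3.098, 0.517, 0.001]
wrist_force: [1.0, -0.2, -2.7]
width: 0.214
grip_force: 98.4
```

Run:
```python
from tool import *
s,R,psi=st();print(s["tool_pos"],s["wrist_force"],s["torque"],psi)
B=np.mean([read_camera("side")[0].astype(float) for _ in range(4)],0).mean(2)
for r in(202,): print(np.round(B[r,318:346]).astype(int))
for c in(326,330,335): print(np.round(B[198:212,c]).astype(int))
```

```text
[ 0.45180191 -0.35257028  0.14877163] [ 1.02487766 -0.23506689 -2.73304302] [0.03817046 0.13659128 0.01778459] 18.93495089019095
[ 80  84  83  80  77  76  75  75  78  82  84  86  85  86  85  82  82  81
  75  70  73  99 112 113 112 113 112 113]
[ 84  82  81  81  78  79  76  80 105 113 112 114 114 114]
[ 86  82  86  86  85  84  85  90 106 112 114 114 113 115]
[ 82  84  83  79  81  76  75  83 106 114 113 114 115 115]
```

Request:
step_arm(
  commands=[
    {"dx": 0.0, "dy": 0, "dz": 0.001, "roll": 0, "fingers": 0.8},
    {"dx": 0.0, "dy": 0, "dz": 0.001, "roll": 0, "fingers": 0.8},
  ],
)

```text
time: 19.3
tool_pos: [0.4518, -0.3526, 0.148]
tcp_rot: [3.098, 0.517, 0.001]
wrist_force: [-1.0, -0.0, 1.3]
width: 0.217
grip_force: 98.9
```

Request:
step_arm(
  commands=[
    {"dx": 0.0, "dy": 0, "dz": 0.0007, "roll": 0, "fingers": 0.8},
    {"dx": 0.0, "dy": 0, "dz": 0.0007, "roll": 0, "fingers": 0.8},
  ],
)

```text
time: 19.55
tool_pos: [0.4519, -0.3526, 0.1477]
tcp_rot: [3.098, 0.517, 0.001]
wrist_force: [-1.4, 0.3, 5.2]
width: 0.215
grip_force: 99.6
```

Run:
```python
from tool import *
s,R,psi=st();print(s["tool_pos"],s["wrist_force"],s["torque"],psi)
```

```text
[ 0.45192265 -0.35262115  0.14774051] [-1.37346252  0.34151706  5.23281438] [0.33579294 0.05618095 0.03408009] 18.93636074603053
```

Request:
step_arm(
  commands=[
    {"dx": 0.0, "dy": 0, "dz": -0.001, "roll": 0, "fingers": 0.8},
    {"dx": 0.0, "dy": 0, "dz": -0.001, "roll": 0, "fingers": 0.5},
    {"dx": 0.0, "dy": 0, "dz": -0.001, "roll": 0, "fingers": 0.2},
    {"dx": 0.0, "dy": 0, "dz": -0.001, "roll": 0, "fingers": 0},
    {"dx": 0.0, "dy": 0, "dz": -0.001, "roll": 0, "fingers": 0},
  ],
)

```text
time: 20.18
tool_pos: [0.4516, -0.3523, 0.1475]
tcp_rot: [-3.099, -0.517, 0.0]
wrist_force: [-0.1, 0.1, 0.7]
width: 0.499
grip_force: 0.0
```

Run:
```python
from tool import *
s,R,psi=st();print(s["tool_pos"],s["wrist_force"],s["torque"],psi,s["width"])
B=np.mean([read_camera("side")[0].astype(float) for _ in range(4)],0).mean(2)
for r in(202,): print(np.round(B[r,318:346]).astype(int))
for c in(326,330,335): print(np.round(B[198:212,c]).astype(int))
```

```text
[ 0.45156075 -0.35230503  0.1475218 ] [-0.1143078   0.08057207  0.68444424] [0.03743807 0.01916686 0.03449103] 18.938600332323002 0.49915749774332085
[ 83  83  83  82  80  77  75  78  79  82  86  87  87  85  85  84  83  80
  75  69  76 101 112 113 112 113 113 111]
[ 84  84  82  80  79  79  78  88 108 114 112 115 115 115]
[ 87  86  86  88  87  86  84  90 107 113 114 113 113 116]
[ 83  86  84  81  80  78  75  82 107 115 113 114 114 115]
```

Request:
step_arm(
  commands=[
    {"dx": 0.0, "dy": 0, "dz": -0.02, "roll": 0, "fingers": 0},
    {"dx": 0.0, "dy": 0, "dz": -0.05, "roll": 0, "fingers": 0},
    {"dx": -0.01, "dy": 0, "dz": -0.08, "roll": 0, "fingers": 0},
    {"dx": -0.04, "dy": 0.04, "dz": -0.1, "roll": 0, "fingers": 0},
    {"dx": -0.06, "dy": 0.08, "dz": -0.12, "roll": 0, "fingers": 0},
    {"dx": -0.06, "dy": 0.14, "dz": -0.12, "roll": 0, "fingers": 0},
    {"dx": -0.06, "dy": 0.2, "dz": -0.12, "roll": 0, "fingers": 0},
    {"dx": -0.06, "dy": 0.2, "dz": -0.12, "roll": 0, "fingers": 0},
  ],
)

```text
time: 21.38
tool_pos: [0.4599, -0.5645, 0.2662]
tcp_rot: [-3.099, -0.513, 0.001]
wrist_force: [-0.2, 0.2, -0.3]
width: 0.502
grip_force: 0.0
```

Run:
```python
from tool import *
B=np.mean([read_camera("side")[0].astype(float) for _ in range(4)],0);g=B.mean(2)
for r in(202,): print(np.round(g[r,318:346]).astype(int))
for c in(326,330,335): print(np.round(g[198:212,c]).astype(int))
# dark handle
k=(B.max(2)<60).astype(np.uint8)[180:225,270:330]
n,l,s,c=cv2.connectedComponentsWithStats(k)
for i in range(1,n):
    if s[i,4]>15: print(s[i],c[i]+[270,180])
u=lambda r:np.array([.557+r*np.cos(np.radians(199)),-.317+r*np.sin(np.radians(199)),.163])
print("expected handle",pix("side",u(.11)),pix("side",u(.062)),pix("side",u(.158)),st()[0]["tool_pos"])
for x in range(288,318,3): print(x,np.round(g[186:216,x]).astype(int))
```

```text
[ 84  84  83  81  80  82  80  79  79  82  85  87  90  88  86  85  84  82
  77  72  76 102 115 116 116 115 115 115]
[ 18  27  46  67  79  82  81  88 109 114 116 116 117 116]
[ 53  63  76  85  90  86  87  94 109 116 116 115 116 118]
[ 85  90  85  83  82  80  77  83 108 116 117 116 117 117]
[ 39   0  10  15 125] [313.016 187.048]
[ 50   0  10  21 149] [325.65771812 188.77181208]
[ 14  17  31  20 278] [298.76258993 204.66546763]
[  0  27  15  18 201] [275.4079602  216.69154229]
expected handle [298.14933414 204.57382002] [312.61069642 200.30773874] [283.05915991 209.02457742] [ 0.45972414 -0.56012066  0.26896728]
288 [ 86 120 128 117 113 114 113 113 114 111 111 112 114 114 112 116 106  68
  28  13  13   9  10   6   8   9  20  39  38  32]
291 [ 88 124 122 115 113 112 113 114 113 112 112 111 112 113 112 104  66  26
  10   7  11   7   5   5  12  50  99 114 114 114]
294 [106 126 118 112 113 113 115 114 113 111 113 112 114 117 112  91  42  10
   7  10  11  10   8  12  42  89 112 114 118 118]
297 [123 124 115 112 112 112 113 114 114 115 114 114 115 113  94  41   9   8
  11   8   8  10  11  40  88 110 115 117 117 116]
300 [124 118 112 112 112 115 111 113 112 113 112 112 110  91  42   6   8   6
   8   6   9  12  40  89 110 116 116 116 116 118]
303 [127 117 113 112 114 116 115 116 117 114 115 115 100  45  10   8   9   8
  11   8  10  43  89 112 116 115 116 117 118 120]
306 [119 114 115 114 116 117 118 118 119 118 114 101  52  15  11   9   5  10
   8   8  22  61 104 114 115 117 116 119 123 122]
309 [ 57  58  57  57  60  62  66  69  78  98 100  50  14  11   5   8   5  10
   6  23  62 105 114 115 117 117 119 121 123 125]
312 [ 13  14  16  10  14  14  13  16  32  66  85  55  21   8   8   8  11   9
  18  54 103 116 116 117 118 119 120 121 126 126]
315 [ 14  16  13  13  14  16  15  25  54  85 106 109  93  70  72  70  68  67
  67  75  98 113 118 118 117 118 118 123 123 124]
```

```bash
python3 -c "
from workcell import *
print(finish_job())"
```

```text
the job is handed in; nothing more can be done
None
```

The screen is in the recess and the holder hangs locked and level under the head, handle to the front (about 13° off centre, set by the ring's clamping); I handed it in at about 22 s with the gripper clear and the beaker and the other bench items not touched.

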